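Lock the loaded welding turntable with its lift-and-turn index knob

ROBOT

A 6-joint arm with a two-finger parallel gripper is mounted at the origin on the work surface. World frame = base frame: x ahead of the robot, y to its left, z up, the work surface at z = 0. Lengths are in m, angles in rad, forces in N, time in s.
With the tool pointing down it reaches from about 0.3 to 0.775 m from the base axis. Payload 14.6 kg.
Tool frame: the origin (TCP) lies midway between the tips of the shut fingers; the grasp point (between the pads) lies 19 mm behind it (ctrl.tcp_to_grasp is the z of the grasp point in the tool frame, in m); z points along the fingers, y is the line along which they close (so a half turn about z gives the same grasp; the last joint's range is limited). The gripper opens to 94 mm and grips with 3 to 60 N. Pads are 16 mm wide; open, the fingers measure 119 mm over their backs; the gripper's body (75 mm by 177 mm) begins 78 mm behind the grasp point.
Start: joints at [-1.225, 0.3, 1.521, -0, 1.321, -0.067], TCP at [0.221, -0.504, 0.205] pointing down, gripper open.
Joint ranges: [-3.03, 3.03], [-0.79, 2.21], [0.23, 2.52], [-1.04, 4.18], [0, 3.07], [-2.55, 2.55]. Speed limits (rad/s): [2.22, 2.22, 2.57, 3.14, 3.14, 3.14].

INTERFACE

Orientations are given as [roll, pitch, yaw] about the fixed x, y, z axes, in that order (R = Rz(yaw) Ry(pitch) Rx(roll)).
In Python, from station import monitor, camera, ctrl gives the robot as it stands.
- The arm moves only by the tool apply_moves, never from a script. Its argument "plan" is one flat list of numbers, 4 for each row, row after row: the shift along the tool's x, y, z in mm, then the turn about the tool's z in rad. In form: [dx, dy, dz, spin, dx, dy, dz, spin, ...]. A call has 1 to 20 rows; each row shifts and turns the commanded pose from where the row before left it, along the tool's axes as they then stand; what a row does not reach is not made up. A row lasts 1/10 s, in which the tool goes at most 50 mm and 8.59 degrees, less where a joint would pass 70% of its speed; a pose out of reach is approached as far as the arm can. A call is refused whole if a number of a shift passes 50 or a number of a turn 0.15, either way. A call with a gripper value outside its range is refused whole. "hand" is the gripper command: -1 is shut, 1 is fully open, values between are in proportion, set as the call begins (left out, the last holds). The fingers move at their own pace and stop on an object; "squeeze" is the grip in N (left out, the last holds). Time passes only in rows, so rows that do not move let the fingers close. It gives the time, the measured TCP pose, the force, the opening and the grip force at its end, in the units of the state.
- monitor.get_obs(): the state, without advancing time (a new reading comes with each control period).
- camera(name): name is "scene" or "top" or "wrist"; returns a dict with "image" (384x512x3 uint8, red, green, blue), "range_z" (384x512 float32, m along the optical axis (not along the pixel's ray), 0 where there is no reading), "mtx" (3x3 intrinsics, pixels), "rvec" (rotation vector, rad) and "tvec" (3), from world to camera coordinates, as OpenCV has them. Camera axes: x right, y down, z forward; pixel columns grow to the right and rows downward; lengths in m; the calibration is good to about 2 mm. A picture is of the moment at which its call begins.
- ctrl.hand_in(): hands the job in; it is judged then, once.
The state is a dict: "time_s": time; "qpos": joint angles; "joint_vel": joint speeds; "tau": joint torques, N m; "ee_pos": TCP position; "eef_rot": TCP orientation; "force": force on the tool from outside, world axes, zero at the start; "moment": the same for the moment, N m; "grip_width": finger opening in m; "grip_force": force on a finger pad.
Only numpy, scipy, OpenCV 4.12 (cv2) and the standard library are available. Lean on these libraries where they do the work, as an engineer would, in place of code of your own. Each camera call takes 0.05 s, during which the arm holds its last target. There are 200 camera calls.

TASK

Two small welding turntables stand on the bench, each with a sprung black knob in front of it; one carries a pipe flange, the other is empty. Lock the one that carries the flange: pull its knob up out of the parking recess, turn it until its steel pointer faces the turntable, and let it snap fully down into the narrow notch there. Leave the empty turntable's knob parked as it is.

Things in the scene. Friction and masses are not known exactly. Their poses are not given: they have to be found in the camera images.
- loaded_knob (a point): Centre of the black bar grip of the knob at the turntable with the flange: 50 mm long (x), 16 thick (y), 34 high (z up); 89 mm above the bench parked, 81 locked. x points along its steel pointer (8 mm wide, 40 mm from axis to end). Turns about and slides along the vertical here. Crown ring below: 74 mm across, rim 58 mm above the bench. Turntable, 150 mm across, 60 high, centred 175 mm off.
- loaded_turn (a joint): That knob's angle, rad, positive counterclockwise from above. 0: pointer straight at the turntable, middle of the narrow notch, which takes it within about 0.2 rad either side. It starts at 0.85 to 1.4 in the parking recess (0.8 to 1.55), so turn it clockwise. Stops at -0.5 and 1.9. Turns easily once lifted (0.02 N m).
- loaded_lift (a joint): That knob's height, m: 0 seated in the narrow notch (locked), 0.008 resting in the parking recess, 0.014 pointer just clears the rim, 0.026 upper stop. A spring pulls it down: 5.4 N at 0, 8 N at 0.014, 10 N at 0.026, plus 1.5 N weight. Let go above a notch it snaps down by itself; between notches it stays on the rim.
- empty_lift (a joint): The same height, m, of the identical knob in front of the empty turntable: parked at 0.008, to be left parked.

How it is judged:
By the outcome, as a careful person would: the job done as asked, in the order asked, and still so for the second after the job is handed in, with the robot touching nothing.
It also fails if it takes over 32 s, if anything falls off the work surface, if the arm or the gripper's body presses on something with over 40 N, if the wrist force passes 120 N, or if a joint passes its speed limit or range.

## Working session

There is one attempt and no reset: what is moved stays moved. The work goes in short steps, Python scripts to look and compute and a tool call to move; the robot and the scene stay as the last step left them, time stands still between calls to the robot, and variables do not carry over. Pictures are saved under pics/ and viewed, at most 10 in all, crops included, and the job is handed in when it is done.

Besides the shell and the picture viewer there is one more tool, called after "Emit:" by a JSON object that holds its "api" and its "payload", one argument or row to a line. apply_moves: Moves the arm, as the interface text tells. Its arguments: {"type":"object","properties":{"plan":{"type":"array","items":{"type":"number"}},"hand":{"type":"number"},"squeeze":{"type":"number"}},"required":["plan"]}

```bash
mkdir -p pics
python3 - <<'E'
from station import monitor,camera,ctrl
import cv2,numpy as np
o=monitor.get_obs();print({k:np.round(v,3) for k,v in o.items()},ctrl.tcp_to_grasp)
for n in("scene","top"):
    c=camera(n);cv2.imwrite(f"pics/{n}0.png",c["image"][:,:,::-1]);np.savez(f"{n}0.npz",**c)
a=cv2.imread("pics/top0.png");b=cv2.imread("pics/scene0.png")
cv2.imwrite("pics/both.png",np.vstack([a,b])[:, :] if 0 else cv2.resize(np.hstack([a,b]),(800,300)))
E
```

```text
{'time_s': np.float64(0.0), 'qpos': array([-1.225,  0.3  ,  1.522, -0.   ,  1.321, -0.067]), 'joint_vel': array([-0.   , -0.001, -0.001,  0.   ,  0.002, -0.001]), 'tau': array([-0.0000e+00, -5.3180e+01, -3.5274e+01,  7.1000e-02,  2.4000e-02,
       -0.0000e+00]), 'ee_pos': array([ 0.221, -0.504,  0.205]), 'eef_rot': array([-3.14 , -0.   ,  0.413]), 'force': array([ 0.368, -0.299,  1.573]), 'moment': array([ 0.039, -0.02 , -0.045]), 'grip_force': np.float64(0.0), 'grip_width': np.float64(0.094)} -0.0188
```

View pics/top0.png

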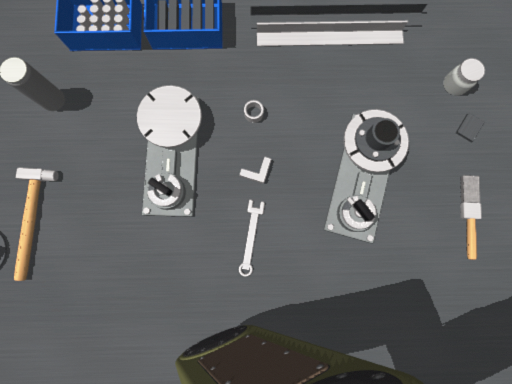

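View pics/scene0.png

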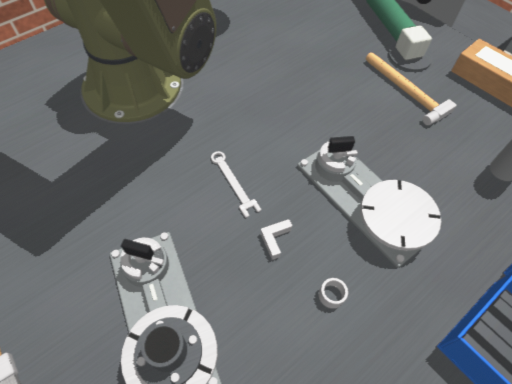

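The loaded turntable is at top px (376,141), with its black knob at about (363,211). In the scene view the knob is at (137,250). Next I measure the knob in both views.

```bash
cat > h.py <<'E'
import cv2,numpy as np
def P(c,uv,z=None,d=None):
    R=cv2.Rodrigues(c["rvec"])[0];t=np.ravel(c["tvec"])
    r=np.linalg.solve(c["mtx"],np.array([*uv,1.]));o=-R.T@t;w=R.T@r
    return o+w*((z-o[2])/w[2] if d is None else d)
def cloud(c):
    R=cv2.Rodrigues(c["rvec"])[0];t=np.ravel(c["tvec"]);h,w=c["range_z"].shape
    u,v=np.meshgrid(np.arange(w),np.arange(h));r=np.stack([u,v,np.ones_like(u)],-1)@np.linalg.inv(c["mtx"]).T
    return (r*c["range_z"][...,None]-t)@R
E
python3 - <<'E'
from h import *
rois={"top":[(335,190,385,235),(335,100,415,180)],"scene":[(110,225,175,290),(115,300,225,384)]}
for n in rois:
    c=np.load(n+"0.npz");X=cloud(c);im=c["image"].astype(int)
    x0,y0,x1,y1=rois[n][0];S=X[y0:y1,x0:x1].reshape(-1,3);I=im[y0:y1,x0:x1].reshape(-1,3)
    blk=(I.max(1)<45)&(S[:,2]>.062)
    b=S[blk];print(n,"knob n",len(b),"zmax",np.percentile(b[:,2],[5,50,95]).round(4))
    t=b[b[:,2]>np.percentile(b[:,2],95)-.006]
    (cx,cy),wh,a=cv2.minAreaRect((t[:,:2]*1000).astype(np.float32));print(" top rect",cx,cy,wh,a,"mean",t.mean(0).round(4))
    rim=S[(~blk)&(abs(S[:,2]-.058)<.006)];print(" rim",len(rim),cv2.minEnclosingCircle((rim[:,:2]*1000).astype(np.float32)))
    x0,y0,x1,y1=rois[n][1];S=X[y0:y1,x0:x1].reshape(-1,3);d=S[abs(S[:,2]-.06)<.006]
    print(" table",cv2.minEnclosingCircle((d[:,:2]*1000).astype(np.float32)),d[:,2].mean())
c=np.load("top0.npz")["image"][170:250,320:400];s=np.load("scene0.npz")["image"][215:295,100:180]
cv2.imwrite("pics/z1.png",cv2.resize(np.hstack([c,s]),(800,400),interpolation=2)[:,:,::-1])
E
```

```text
top knob n 174 zmax [0.0884 0.1041 0.1069]
 top rect 418.068115234375 -115.10400390625 (45.1163215637207, 261.08831787109375) 14.558465957641602 mean [ 0.4451 -0.2275  0.1108]
 rim 408 ((448.82501220703125, -229.08935546875), 38.425968170166016)
 table ((614.4638061523438, -280.0298767089844), 75.1998062133789) 0.059454974049330825
scene knob n 169 zmax [0.0803 0.0933 0.1053]
 top rect 454.0828857421875 -235.4100799560547 (44.491146087646484, 9.184469223022461) 46.06075668334961 mean [ 0.4549 -0.2347  0.1032]
 rim 622 ((448.12225341796875, -230.6930389404297), 38.49613952636719)
 table ((614.2596435546875, -282.2269592285156), 74.80916595458984) 0.060209035874438564
```

View pics/z1.png

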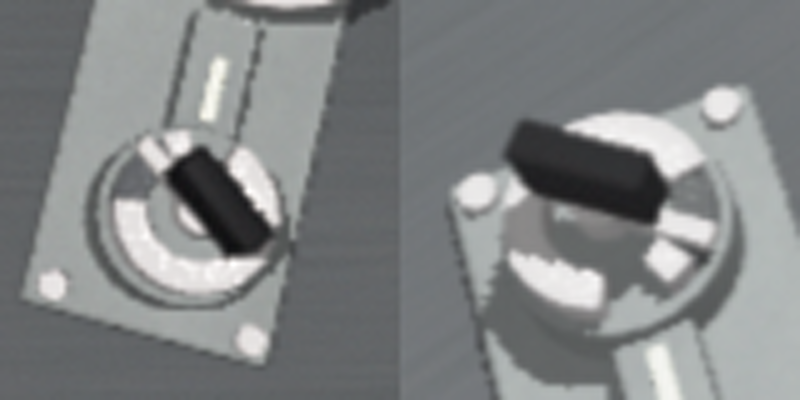

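Two views agree: knob axis ≈ (0.448,-0.230), table ≈ (0.614,-0.281), 174 mm apart as the text says, and bar top at about 0.106. In the crop the pointer faces up-left. I move above it and look with the wrist camera.

Emit:
{"api": "apply_moves", "payload": {
  "plan": [31,-16,0,0,31,-16,0,0,31,-16,0,0,31,-16,0,0,31,-16,0,0,31,-16,0,0,31,-16,0,0,31,-16,0,0,31,-16,0,0,31,-16,0,0,0,0,0,0,0,0,0,0],
  "hand": 1
}}

```text
time_s: 1.3
ee_pos: [0.4404, -0.2326, 0.2052]
eef_rot: [-3.141, 0.001, 0.414]
force: [0.3, -0.7, -0.0]
grip_width: 0.0941
grip_force: 0.0
```

Run:
```python
from station import monitor,camera
from h import *
o=monitor.get_obs();print(o["time_s"],o["ee_pos"].round(4),o["eef_rot"].round(3),o["force"].round(2))
c=camera("wrist");np.savez("w1.npz",**c);cv2.imwrite("pics/w1.png",c["image"][:,:,::-1])
X=cloud(c);im=c["image"].max(2)
m=((im<50)&(X[...,2]>.098)&(X[...,2]<.112)&(np.hypot(X[...,0]-.448,X[...,1]+.23)<.045))
p=X[m];print(len(p),p[:,2].mean() if len(p) else 0)
if len(p):
    (x,y),wh,a=cv2.minAreaRect((p[:,:2]*1000).astype(np.float32));print(x,y,wh,a)
    q=p[:,:2]-p[:,:2].mean(0);w,v=np.linalg.eigh(q.T@q);print("heading",np.arctan2(v[1,1],v[0,1]),p.mean(0))
```

```text
1.3 [ 0.4404 -0.2326  0.2052] [-3.141e+00  1.000e-03  4.140e-01] [ 0.26 -0.66 -0.05]
413 0.10577778731666117
449.3740234375 -229.98806762695312 (47.27024841308594, 14.234027862548828) 35.120697021484375
heading -2.5982129872468613 [ 0.44644339 -0.23317311  0.10577779]
```

View pics/w1.png

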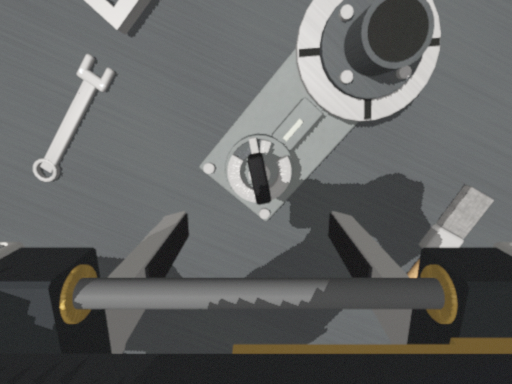

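The wrist view shows the knob at (258,178). The bar centre is (0.449,-0.230), its top at 0.106 and its heading ≈0.60, with the pointer up towards (255,145). Next I align, descend and grip.

Emit:
{"api": "apply_moves", "payload": {
  "plan": [9,1,0,0,0,0,0,-0.1,0,0,0,-0.085,0,0,25,0,0,0,30,0,0,0,30,0,0,0,25,0,0,0,15,0,0,0,7,0,0,0,0,0,0,0,0,0],
  "hand": 1
}}

```text
time_s: 2.45
ee_pos: [0.4494, -0.2306, 0.0742]
eef_rot: [3.141, -0.0, 0.597]
force: [0.7, 0.2, -0.5]
grip_width: 0.0941
grip_force: 0.0
```

Emit:
{"api": "apply_moves", "payload": {
  "plan": [0,0,0,0,0,0,0,0,0,0,0,0,0,0,0,0,0,0,0,0,0,0,0,0,0,0,0,0,0,0,0,0],
  "hand": -1,
  "squeeze": 35
}}

```text
time_s: 3.25
ee_pos: [0.4491, -0.2302, 0.0734]
eef_rot: [3.142, -0.0, 0.598]
force: [0.3, -0.6, -0.4]
grip_width: 0.0331
grip_force: 0.0
```

Emit:
{"api": "apply_moves", "payload": {
  "plan": [0,0,0,0,0,0,0,0,0,0,0,0,0,0,0,0,0,0,0,0,0,0,0,0]
}}

```text
time_s: 3.85
ee_pos: [0.4487, -0.2298, 0.0734]
eef_rot: [-3.14, 0.0, 0.598]
force: [-4.5, 3.9, 4.0]
grip_width: 0.0159
grip_force: 34.9
```

Emit:
{"api": "apply_moves", "payload": {
  "plan": [0,0,-3,0,0,0,-4,0,0,0,-4,0,0,0,-1,0,0,0,0,0,0,0,0,0]
}}

```text
time_s: 4.45
ee_pos: [0.4486, -0.2298, 0.0851]
eef_rot: [-3.14, 0.0, 0.598]
force: [-1.4, 4.6, -10.2]
grip_width: 0.0156
grip_force: 34.9
```

The load of about 10 N matches a lift of about 0.020. Turning clockwise by 0.9.

Emit:
{"api": "apply_moves", "payload": {
  "plan": [0,0,0,0.09,0,0,0,0.09,0,0,0,0.09,0,0,0,0.09,0,0,0,0.09,0,0,0,0.09,0,0,0,0.09,0,0,0,0.09,0,0,0,0.09,0,0,0,0.09,0,0,0,0,0,0,0,0]
}}

```text
time_s: 5.65
ee_pos: [0.4489, -0.231, 0.0855]
eef_rot: [3.14, -0.0, -0.3]
force: [-3.2, -4.8, -10.4]
grip_width: 0.016
grip_force: 34.9
```

Run:
```python
from station import camera
from h import *
ims=[]
for n,(x,y) in {"scene":(90,190),"wrist":(180,100)}.items():
    c=camera(n);np.savez(n+"2.npz",**c);ims.append(c["image"][y:y+140,x:x+140])
cv2.imwrite("pics/z2.png",cv2.resize(np.hstack(ims),(800,400),interpolation=2)[:,:,::-1])
```

```text
(no output)
```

View pics/z2.png

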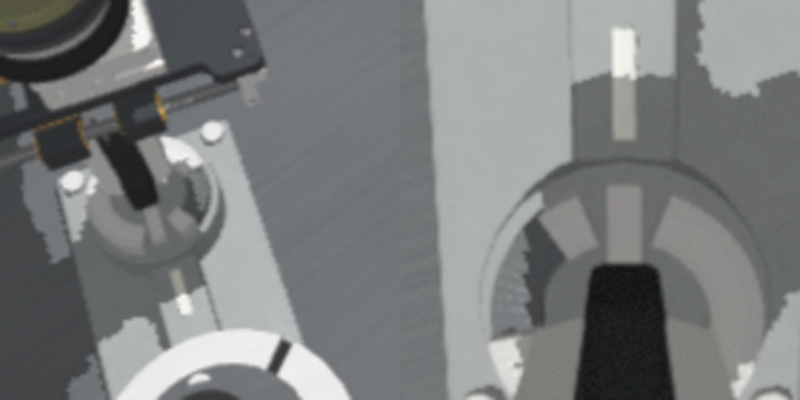

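The pointer is centred over the notch and in line with the index mark, at crop px (625,225) in the wrist view. Releasing so that it snaps down.

Emit:
{"api": "apply_moves", "payload": {
  "plan": [0,0,0,0,0,0,0,0,0,0,0,0,0,0,0,0,0,0,0,0,0,0,0,0],
  "hand": 1
}}

```text
time_s: 6.35
ee_pos: [0.4492, -0.2302, 0.0855]
eef_rot: [3.142, -0.0, -0.302]
force: [0.0, -0.1, -0.1]
grip_width: 0.0606
grip_force: 0.0
```

Emit:
{"api": "apply_moves", "payload": {
  "plan": [0,0,-10,0,0,0,-20,0,0,0,-30,0,0,0,-30,0,0,0,-30,0,0,0,0,0,0,0,0,0]
}}

```text
time_s: 7.05
ee_pos: [0.4491, -0.2302, 0.206]
eef_rot: [3.141, -0.001, -0.302]
force: [-0.0, 0.7, -0.4]
grip_width: 0.094
grip_force: 0.0
```

Run:
```python
from station import camera
from h import *
c=camera("wrist");X=cloud(c);im=c["image"].max(2)
m=((im<60)&(X[...,2]>.085)&(X[...,2]<.112)&(np.hypot(X[...,0]-.448,X[...,1]+.23)<.045))
p=X[m];print(len(p),np.percentile(p[:,2],[10,50,90]),cv2.minAreaRect((p[:,:2]*1000).astype(np.float32)))
s=camera("scene")
for n,x0,y0,cc in(("loaded",110,220,s),("empty",320,130,s)):
    q=cloud(cc)[y0:y0+60,x0:x0+60].reshape(-1,3);i=cc["image"][y0:y0+60,x0:x0+60].reshape(-1,3).max(1);z=q[(i<45)&(q[:,2]>.06),2];print(n,len(z),np.percentile(z,[90,98]) if len(z) else 0)
cv2.imwrite("pics/z3.png",cv2.resize(np.hstack([s["image"][190:330,90:230],c["image"][100:240,180:320]]),(800,400),interpolation=2)[:,:,::-1])
```

```text
515 [0.0966746  0.09793453 0.09889736] ((449.09521484375, -230.65505981445312), (13.631171226501465, 47.57059097290039), 72.9338150024414)
loaded 136 [0.09888552 0.09967565]
empty 193 [0.10237497 0.10419154]
```

View pics/z3.png

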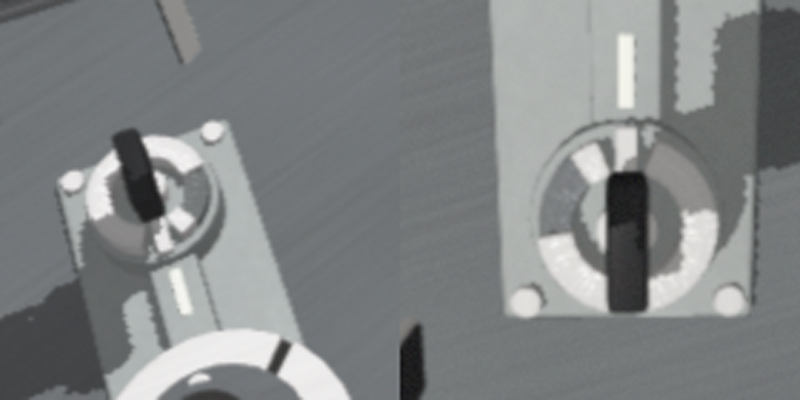

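The bar top is now at 0.098, down from 0.106, so the knob is seated in the narrow notch (locked). Its heading is -0.30, pointing at the turntable.

```bash
python3 -c "
from station import ctrl
print(ctrl.hand_in())"
```

```text
the job is handed in; nothing more can be done
None
```

The knob at the flange's turntable is turned to face the table and seated in the narrow notch (bar top down 8 mm to 0.098 m); the empty turntable's knob was not touched, and the job is handed in at about 7 s.

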